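Turn the jar and scan its barcode

TASK

Turn the turntable, which has an upright handle, until the barcode on the jar lines up with the pointer on the foot. Then take the hand scanner out of its cradle, aim its window squarely at the middle of the barcode from about 7 cm away, without letting it touch the jar, and hold it steady there for a good two seconds. Lay the scanner back in its cradle, let go, and leave the turntable and the other things as they are.

Things in the scene. Friction and masses are not known exactly. Their poses are not given: they have to be found in the camera images.
- turntable (a joint): angle of the turntable's plate: 0 when the middle of the barcode stands over the foot's pointer, growing counter-clockwise from above; it turns from -0.6 to 2.4, is slightly stiff (about 1.5 N at the handle) and stays where it is left. The plate is a bare metal disc of 88 mm radius, its top 22 mm above the table
- turntable_foot: fixed grey round foot under the plate; origin on the table on the turning axis. Its -x axis points at the small steel diamond-shaped pointer, 103 mm from the axis and 21 mm high, on the side from which the jar is to be scanned
- handle (a point): middle of the black grip sleeve (18 mm across, 54 mm long, upright, top 24 mm above this point) on a thin steel post on the plate, 78 mm from the turning axis; this point is 92 mm above the table. Seen from above it stands a quarter turn clockwise from the barcode. The side of the jar is 36 mm from the sleeve
- labelled_jar: the filled capped jar with the barcode, 66 mm across and 91 mm high, fixed in the middle of the plate, its axis the turning axis; origin at the centre of its underside, 22 mm above the table; its top is 113 mm above the table
- label (a point): middle of the barcode, on the jar's side, 34 mm from the axis and 64 mm above the table. It is a white paper label, 38 mm wide round the jar and 34 mm high, with upright black bars. Its -x axis points straight out of the label, away from the jar; z is up
- scanner_center (a point): centre of the loose hand scanner, a grey bar 130 mm long (along x), 30 mm wide (y) and 28 mm high (z), 0.11 to 0.23 kg, 14 mm above its underside; the best place to grasp it, across y, and its centre of mass within 10 mm. Its +x axis is the direction of the beam: the dark window is in the white head (40 mm wide) at its +x end, 65 mm from this point
- scanner: the same scanner; origin at the centre of its underside, axes as for scanner_center
- cradle: fixed scanner cradle; origin on the table under its centre. Base plate 120 x 66 x 10 mm and two forks 80 mm apart along x (each 10 mm thick), open at the top, 65 mm high, the slot 38 mm wide with flared mouth; the scanner lies along x on the forks' floors, its underside 40 mm above the table. Between the forks 70 mm are free for fingers
- cradle_seat (a point): where the scanner's centre lies when it is in the cradle: 54 mm above the table; x along the scanner, z up. At the start the scanner lies there with its window at the +x end, to within 8 mm along x
- marker: bystander, to be left alone: red-capped white marker pen, 138 mm long, lying; origin at its underside
- tally: bystander, to be left alone: round metal tally counter, 46 mm across, 22 mm high; origin at its underside
- open_jar: bystander, to be left alone: empty open glass jar, 66 mm across, 87 mm high; origin at its underside
- spare_cap: bystander, to be left alone: loose twist-off cap, 63 mm across, 14 mm high; origin at its underside
- stamp: bystander, to be left alone: wooden hand stamp, 30 x 50 mm foot, 76 mm high, standing; origin at its underside

How it is judged:
By the outcome, as a careful person would: the job done as asked, in the order asked, and still so for the second after the job is handed in, with the robot touching nothing.
It also fails if it takes over 70 s, if anything falls off the work surface, if the arm or the gripper's body presses on something with over 40 N, if the wrist force passes 120 N, or if a joint passes its speed limit or range.

ROBOT

A 6-joint arm with a two-finger parallel gripper is mounted at the origin on a cart in front of the work surface, level with it; the furniture and walls round the work are solid. World frame = base frame: x ahead of the robot, y to its left, z up, the work surface at z = 0. Lengths are in m, angles in degrees, forces in N, time in s.
With the tool pointing down it reaches from about 0.325 to 0.775 m from the base axis. Payload 5.5 kg.
Tool frame: the origin (TCP) lies at the centre of the arm's flange, where the gripper is bolted on; the fingertips stand 182 mm ahead of it and the grasp point (between the pads) lies 163 mm ahead of it; z points along the fingers, y is the line along which they close (so a half turn about z gives the same grasp; the last joint's range is limited). The gripper opens to 88 mm and grips with 3 to 60 N. Pads are 20 mm wide; open, the fingers measure 115 mm over their backs; the gripper's body (75 mm by 178 mm) begins 61 mm behind the grasp point.
Start: joints at [-79.452, 5.22, 70.514, -0, 104.267, -3.249], TCP at [0.143, -0.583, 0.405] pointing down, gripper open.
Joint ranges: [-164.24, 164.24], [-49.07, 125.15], [9.68, 141.18], [-86.29, 266.29], [3.28, 154.24], [-151.56, 151.56]. Speed limits (degrees/s): [147.25, 147.25, 172.46, 180, 180, 180].

INTERFACE

Orientations are given as [roll, pitch, yaw] about the fixed x, y, z axes, in that order (R = Rz(yaw) Ry(pitch) Rx(roll)).
In Python, from station import r gives the robot as it stands. The module is installed in compiled form; this text tells all that it offers. Calls block until the motion is done:
- r.reach(position, orientation): joint-space move of the TCP to a pose.
- r.servo_line(position, rotation=None, speed=0.15): straight line of the TCP; rotation=None keeps the orientation; speed is the mean speed in m/s.
- r.move_joints(angles): joint-space move.
- r.let_go() and r.grab(squeeze=None): open the fingers fully, or close them until they stop; squeeze is the grip in N (None keeps the last).
- r.wait(seconds).
- r.inverse_kinematics(position, orientation): joint angles nearest the present ones, or None.
- r.sense(): the state.
- r.snapshot(name): name is "side" or "top" or "wrist"; returns a dict with "frame" (480x640x3 uint8, red, green, blue), "fx", "fy", "cx", "cy" (pixels), "R" (3x3) and "t" (3): a world point X has camera coordinates R X + t. Camera axes: x right, y down, z forward; pixel columns grow to the right and rows downward; lengths in m; the calibration is good to about 2 mm. A picture is of the moment at which its call begins. There is no depth.
A pose or a line that the arm cannot do raises r.IKError and nothing moves.
- r.hand_in(): hands the job in; it is judged then, once.
The state is a dict: "clock": time; "joints": joint angles; "joint_vel": joint speeds; "joint_torque": joint torques, N m; "tcp_pos": TCP position; "orientation": TCP orientation; "contact_force": force on the tool from outside, world axes, zero at the start; "torque": the same for the moment, N m; "opening": finger opening in m; "gripper_force": force on a finger pad.
Only numpy, scipy, OpenCV 4.12 (cv2) and the standard library are available. Lean on these libraries where they do the work, as an engineer would, in place of code of your own. Each camera call takes 0.05 s, during which the arm holds its last target. There are 200 camera calls.

## Working session

There is one attempt and no reset: what is moved stays moved. The work goes in short steps, each a Python script; the robot and the scene stay as the last script left them, time stands still between calls to the robot, and variables do not carry over. Pictures are saved under pics/ and viewed, at most 10 in all, crops included, and the job is handed in when it is done.

```bash
mkdir -p pics; python3 - <<'E'
from station import r
import cv2
for n in("top","side"):
    s=r.snapshot(n); cv2.imwrite(f"pics/{n}0.png",s["frame"][:,:,::-1])
    print(n,s["fx"],s["cx"],s["cy"],s["R"],s["t"])
print(r.sense())
E
```

```text
top 448.548053095915 326.1323195637753 235.59670553944562 [[-0.02621194 -0.99962343  0.00811956]
 [-0.98239232  0.0242554  -0.18524851]
 [ 0.18498181 -0.01283232 -0.98265816]] [0.12281439 0.61502809 0.85022211]
side 474.27571472088374 322.62976522315734 241.47173440867496 [[-0.92205525 -0.38702623  0.00498113]
 [-0.15671818  0.36153804 -0.91909176]
 [ 0.35391174 -0.84823402 -0.3940121 ]] [0.60389306 0.13172543 0.8873875 ]
{'clock': 0.1, 'joints': array([-7.94535396e+01,  5.25854567e+00,  7.05733335e+01, -1.01979159e-03,
        1.04264948e+02, -3.24688833e+00]), 'joint_vel': array([-0.09693734, -0.16997857, -0.12329106, -0.01586311, -0.08631009,
        0.09180704]), 'joint_torque': array([ 2.78933847e-03, -4.47856915e+01, -4.07570601e+01,  7.00776558e-02,
        2.84165901e-02, -1.04481289e-04]), 'tcp_pos': array([ 0.14307689, -0.58275221,  0.4036385 ]), 'orientation': array([-1.79903272e+02, -4.49697325e-03,  1.37930944e+01]), 'contact_force': array([-0.36913597,  0.57641883, -0.85009778]), 'torque': array([ 0.05038652, -0.01958517, -0.0149958 ]), 'gripper_force': 0.0, 'opening': 0.0878706860998843}
```

View pics/top0.png

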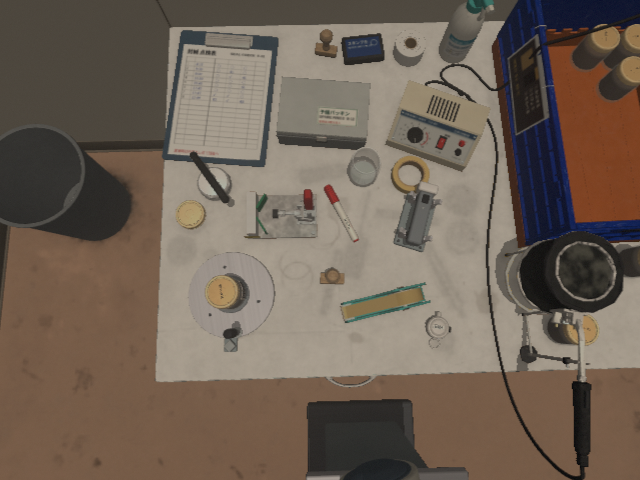

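View pics/side0.png

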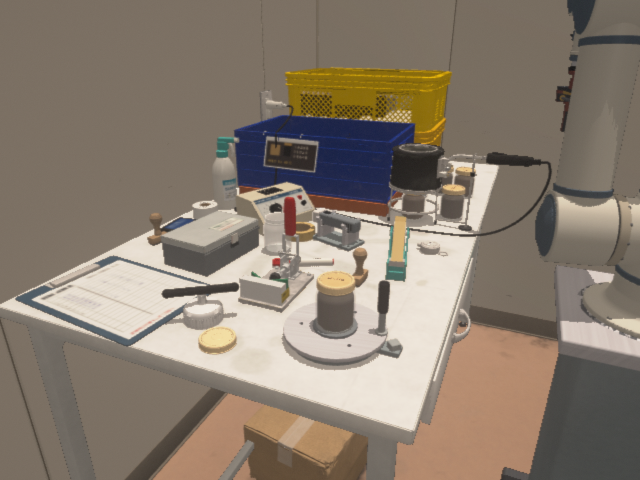

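The top view shows the turntable at about (232,294) and the jar cap at (224,292). The black handle is at (232,330), with the pointer just below it at (231,345). The scanner and cradle are at (415,217), with the white head at the upper end (428,190). I'll take close crops next.

```bash
cat > h.py <<'E'
from station import r
import numpy as np, cv2
def cast(s,px,z):
    px=np.atleast_2d(np.asarray(px,float)); C=-s["R"].T@s["t"]
    d=np.c_[(px[:,0]-s["cx"])/s["fx"],(px[:,1]-s["cy"])/s["fy"],np.ones(len(px))]@s["R"]
    return C+d*((z-C[2])/d[:,2])[:,None]
def proj(s,X):
    c=np.atleast_2d(X)@s["R"].T+s["t"]
    return np.c_[c[:,0]/c[:,2]*s["fx"]+s["cx"],c[:,1]/c[:,2]*s["fy"]+s["cy"]]
def blob(m,roi):
    x0,y0,x1,y1=roi; k=np.zeros(m.shape,np.uint8); k[y0:y1,x0:x1]=m[y0:y1,x0:x1]
    n,l,st,c=cv2.connectedComponentsWithStats(k)
    i=1+np.argmax(st[1:,4]); return l==i,c[i],st[i]
E
python3 - <<'E'
from h import *
s=r.snapshot("top"); f=s["frame"]; b=f[:,:,::-1]
hsv=cv2.cvtColor(f,cv2.COLOR_RGB2HSV)
m,c,st=blob(((hsv[...,1]>80)&(hsv[...,2]>120)).astype(np.uint8),(200,265,250,320)); print("cap",c,st,cast(s,c,.113))
m,c,st=blob((hsv[...,2]<50).astype(np.uint8),(215,312,250,352)); print("sleeve",c,st,cast(s,c,.105))
ys,xs=np.nonzero(m); print("sleeve ends",xs.min(),xs.max(),ys.min(),ys.max())
a=cv2.resize(b[240:360,180:290],None,fx=3.6,fy=4,interpolation=cv2.INTER_CUBIC)[:,:396]
d=cv2.resize(b[170:260,380:450],None,fx=5.3,fy=5.3,interpolation=cv2.INTER_CUBIC)
o=np.zeros((480,396+d.shape[1],3),np.uint8);o[:,:396]=a;o[:d.shape[0]][:480,396:]=d[:480];cv2.imwrite("pics/crop1.png",o);print(o.shape)
for n,p,z in(("ptr",(231,345),.021),("plate",(232,294),.022),("head",(428,190),.068),("tail",(412,240),.068)): print(n,cast(s,p,z))
E
```

```text
cap [221.3508982  291.33173653] [205 275  33  33 835] [[0.5073828  0.30423386 0.113     ]]
sleeve [230.61971831 333.07042254] [224 329  13   9  71] [[0.43127651 0.28774553 0.105     ]]
sleeve ends 224 236 329 337
(480, 767, 3)
ptr [[0.40594127 0.30350535 0.021     ]]
plate [[0.50762064 0.30258318 0.022     ]]
head [[ 0.70538734 -0.10301029  0.068     ]]
tail [[ 0.60269982 -0.06392552  0.068     ]]
```

View pics/crop1.png

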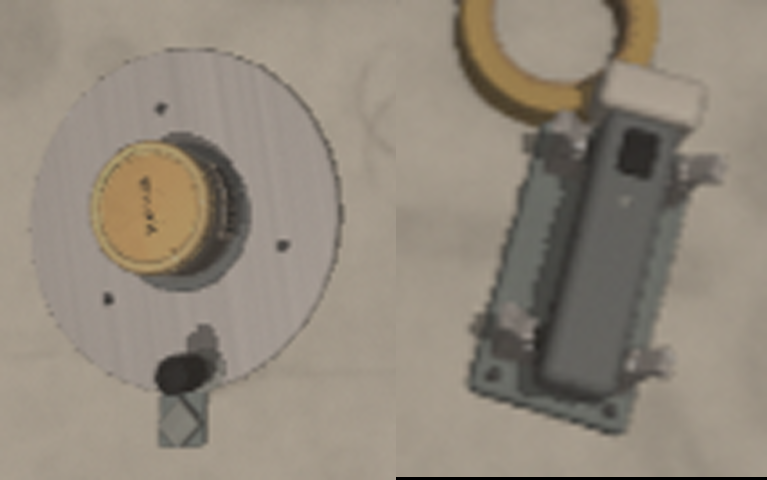

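The crop shows the pointer diamond at about (230.6,345.3), the handle just inside it, and the barcode on the jar's right side (−y). That puts the plate at about +90°. The scanner head points away from the robot. Next I'll look from nearer with the wrist camera.

```bash
python3 - <<'E'
from h import *
def at(p,yaw): r.reach(p,[180,0,yaw])
print(r.inverse_kinematics([.2,-.45,.5],[180,0,14]))
r.servo_line([.2,-.45,.5],speed=.25)
at([.45,-.06,.45],160)
print(r.sense()["joints"],r.sense()["clock"])
import pickle
s1=r.snapshot("wrist")
at([.36,.27,.42],180)
s2=r.snapshot("wrist"); print(r.sense()["joints"],r.sense()["clock"])
pickle.dump((s1,s2),open("w.pkl","wb"))
o=np.hstack([cv2.resize(q["frame"][:,:,::-1],(400,300),interpolation=cv2.INTER_AREA) for q in(s1,s2)]);cv2.imwrite("pics/w1.png",o)
for q in(s1,s2): print(-q["R"].T@q["t"],q["R"][2],q["fx"])
print(proj(s2,[[.508,.303,.113],[.43,.29,.116],[.4055,.304,.021]]),proj(s1,[[.65,-.083,.054]]))
E
```

```text
[-6.99965642e+01 -8.87737694e+00  7.45260527e+01 -2.54444375e-14
  1.14351324e+02  6.00343584e+00]
[-1.19739091e+01 -1.62933230e+01  8.60587582e+01 -1.65255004e-02
  1.10262729e+02 -8.18593234e+01] 2.6917
[ 3.24145018e+01 -1.76753074e+01  9.02000716e+01 -2.29305624e-02
  1.07459971e+02 -5.74782136e+01] 4.0833
[ 0.37335272 -0.03289398  0.42840299] [ 0.27861252 -0.10096377 -0.95508187] 333.9298406523619
[0.27874315 0.26915542 0.39872478] [ 2.97665784e-01  7.38978629e-04 -9.54669856e-01] 333.9298406523619
[[350.95958039 369.34705266]
 [339.81710461 302.21352547]
 [346.83705939 245.51716344]] [[354.07335391 355.02007938]]
```

View pics/w1.png

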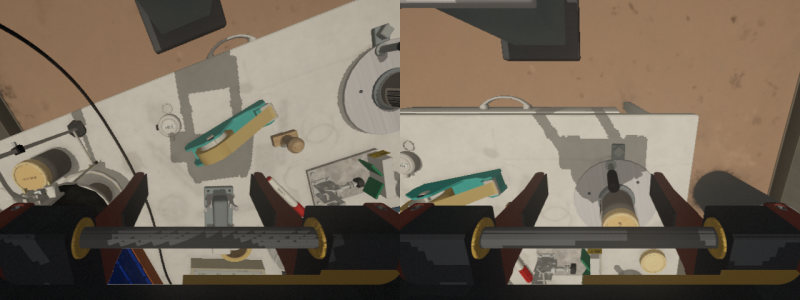

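The wrist view (right half) shows the handle at about (344,288) full-size and the pointer at (349,243). These agree with the predictions from the top camera. Next I'll measure the handle from this view and the scanner from further back.

```bash
python3 - <<'E'
from h import *
import pickle
s1,s2=pickle.load(open("w.pkl","rb"))
f=s2["frame"]; v=f.max(2)
m,c,st=blob((v<50).astype(np.uint8),(325,255,365,315)); print("sleeve",c,st,cast(s2,c,.092))
h=cv2.cvtColor(f,cv2.COLOR_RGB2HSV)
m,c,st=blob(((h[...,1]>80)&(h[...,2]>120)).astype(np.uint8),(310,310,390,380)); print("cap",c,st)
# plate circle from top view: fit edge
t=r.snapshot("top"); g=cv2.cvtColor(t["frame"],cv2.COLOR_RGB2GRAY).astype(float)
from scipy.optimize import least_squares
a=np.radians(np.arange(0,360,3)); P=[]
rr=np.arange(.078,.097,.0005)
for ang in a:
    if abs(ang-np.pi)<.45: continue
    X=np.c_[.508+rr*np.cos(ang),.303+rr*np.sin(ang),0*rr+.022]; p=proj(t,X).astype(np.float32)
    q=cv2.remap(g.astype(np.float32),p[:,0].reshape(1,-1),p[:,1].reshape(1,-1),cv2.INTER_LINEAR)[0]
    P.append(X[np.argmin(q)][:2])
P=np.array(P); o=least_squares(lambda k:np.hypot(*(P-k[:2]).T)-k[2],[.508,.303,.088],loss="soft_l1",f_scale=.001); print("plate",o.x,np.median(abs(o.fun)))
# scanner in top view: side view crop saved
r.reach([.5,-.06,.40],[180,0,160]); s=r.snapshot("wrist"); pickle.dump(s,open("w2.pkl","wb")); print(proj(s,[[.65,-.083,.054]]))
r.reach([.46,-.06,.42],[180,0,160]) 
print(proj(r.snapshot("wrist"),[[.65,-.083,.054]]))
b=s2["frame"][220:380,280:420,::-1]; cv2.imwrite("pics/w2.png",np.hstack([cv2.resize(b,(420,480)),cv2.resize(s1["frame"][290:400,310:397,::-1],(380,480))]))
E
```

```text
sleeve [340.45787546 289.96153846] [332 272  19  36 546] [[0.42904435 0.29216471 0.092     ]]
cap [352.09656652 349.83690987] [ 323  333   60   30 1398]
plate [0.50855725 0.30338292 0.08636946] 0.0006414469249613475
[[343.01760181 347.62021806]]
[[351.82124111 362.39111688]]
```

View pics/w2.png

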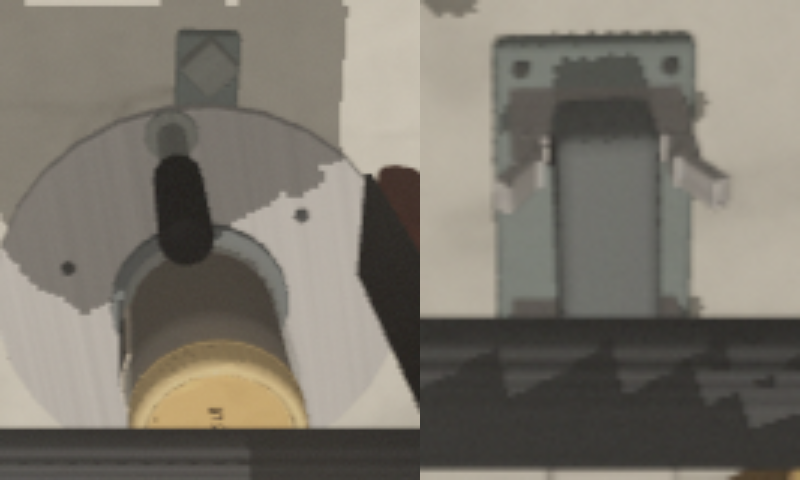

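Left: the handle stands at 188° about the axis, with the diamond at full-frame (350,242.7). Right: the scanner's tail top edge is at full-frame (352.3,321), with its axis running to (353,363).

```bash
python3 - <<'E'
from h import *
import pickle
s1,s2=pickle.load(open("w.pkl","rb")); t=r.snapshot("top")
print("ptr",cast(s2,[350,242.7],.021),cast(t,[230.6,345.25],.021))
for s,P in((s1,[[352.3,321],[353,362.9]]),(t,[[415.1,243.2],[426.8,194.5]])):
    q=cast(s,P,.068); d=q[1]-q[0]; u=d/np.linalg.norm(d); print(q[:,:2],np.degrees(np.arctan2(d[1],d[0])),"centre",q[0]+.065*u)
# cradle forks corners base plate top view z=.010
q=cast(t,[[380+(472-396)/5.3,170+388/5.3],[380+(622-396)/5.3,170+432/5.3]],.010);print("base rear edge",q,np.linalg.norm(q[1]-q[0]),q.mean(0),np.degrees(np.arctan2(*(q[0]-q[1])[[1,0]]))-90)
E
```

```text
ptr [[0.40197148 0.30767686 0.021     ]] [[0.40547391 0.30430061 0.021     ]]
[[ 0.59244237 -0.06782516]
 [ 0.65041904 -0.08612384]] -17.516810431652246 centre [ 0.65442823 -0.08738923  0.068     ]
[[ 0.59607208 -0.06971596]
 [ 0.69595105 -0.09991265]] -16.821788817111337 centre [ 0.6582907  -0.08852669  0.068     ]
base rear edge [[ 0.60676635 -0.03795747  0.01      ]
 [ 0.58745314 -0.09700673  0.01      ]] 0.062127414472676716 [ 0.59710974 -0.0674821   0.01      ] -18.111339423768754
```

```bash
cat >> h.py <<'E'
C=np.array([.5083,.3034])
def hp(th,z=.26,R=.0785):
    a=np.radians(th); return [C[0]+R*np.cos(a),C[1]+R*np.sin(a),z]
E
python3 - <<'E'
from h import *
r.reach(hp(188,.36),[180,0,188]); r.servo_line(hp(188),speed=.12)
print(r.sense()["contact_force"]); r.grab(10); print(r.sense()["opening"],r.sense()["contact_force"],r.sense()["clock"])
for th in [178,168,158,148,138,128,118,108,98,89]:
    r.servo_line(hp(th),[180,0,th],speed=.07)
    f=r.sense()["contact_force"]; print(th,np.round(f,1))
print(r.sense()["opening"],r.sense()["clock"])
r.let_go(); r.servo_line(hp(89,.36),speed=.2)
r.reach([.34,.30,.38],[180,0,180]); s=r.snapshot("wrist"); print(r.sense()["clock"])
P=proj(s,[[.474,.303,.064],[.4045,.304,.021]]); print(P)
x,y=P.mean(0).astype(int); print(x,y)
cv2.imwrite("pics/w3.png",cv2.resize(s["frame"][max(0,y-90):y+90,x-100:x+100,::-1],None,fx=3.2,fy=3.2,interpolation=cv2.INTER_CUBIC))
import pickle;pickle.dump(s,open("w3.pkl","wb"))
E
```

```text
[-0.44013543 -0.25253779  1.31439685]
0.01745581346775643 [-1.21227829  0.18970402 -0.48866216] 9.3417
178 [-1.4 -0.1  0.8]
168 [-2.6  1.5 -0. ]
158 [-4.3  1.6 -0.4]
148 [-3.3  2.7 -0.1]
138 [-2.5  3.2 -0.5]
128 [-1.9  3.3 -1.8]
118 [-0.9  2.3 -2.1]
108 [-0.1 -0.2 -1.4]
98 [ 1.2 -3.6 -0.4]
89 [ 0.3 -5.8 -0.2]
0.01770133133538908 12.7417
15.9667
[[320.94493791 353.54336816]
 [321.60572916 274.705033  ]]
321 314
```

View pics/w3.png

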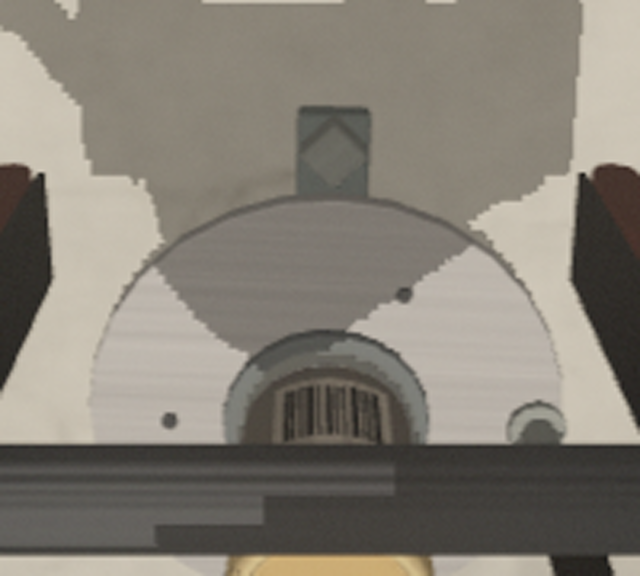

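The pointer diamond is at crop (333,151), the label spans columns 275–392 and the plate centre is at about column 326. The alignment is roughly right, and a flatter view will check it better.

```bash
python3 - <<'E'
from h import *
import pickle
for p,a in (((.32,.303,.345),30),((.33,.303,.36),25),((.34,.303,.38),20)):
    q=r.inverse_kinematics(list(p),[180,a,180]); print(q)
    if q is not None: break
r.reach(list(p),[180,a,180]); r.wait(.2); s=r.snapshot("wrist"); print(r.sense()["clock"])
P=proj(s,[[.474,.303,.064],[.4045,.304,.021]]); print(P,-s["R"].T@s["t"])
x,y=P.mean(0).astype(int);y=max(90,y)
print(x,y);cv2.imwrite("pics/w4.png",cv2.resize(s["frame"][y-90:y+90,x-100:x+100,::-1],None,fx=3.2,fy=3.2,interpolation=cv2.INTER_CUBIC))
pickle.dump(s,open("w4.pkl","wb"))
E
```

```text
[ 46.97098222 -29.59564836 108.86969419 -21.78773403  79.97685987
 -43.16652757]
16.6917
[[317.98639737 219.07734947]
 [318.92838865 125.74969855]] [0.25997463 0.3027925  0.28639614]
318 172
```

View pics/w4.png

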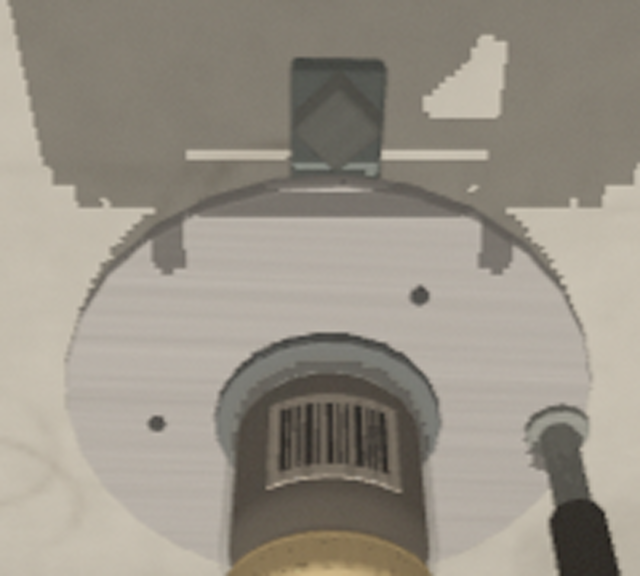

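The view is clear. The label's paper spans columns 270–400 (centre about (335,443)), the diamond is at (338,120), and the plate spans 65–591 with the post base at about (557,430). I'll convert these to angles.

```bash
python3 - <<'E'
from h import *
import pickle
s=pickle.load(open("w4.pkl","rb"))
F=lambda u,v:[218+u/3.2,82+v/3.2]
g=cv2.cvtColor(s["frame"],cv2.COLOR_RGB2GRAY)
# plate circle from hand-read rim points
E=cast(s,[F(65,380),F(591,370),F(110,265),F(547,265),F(190,205),F(470,205),F(95,470),F(565,480)],.022)[:,:2]
A=np.c_[2*E,np.ones(len(E))]; k=np.linalg.lstsq(A,(E**2).sum(1),rcond=None)[0]; c=k[:2]; print("plate",c,np.sqrt(k[2]+c@c),np.hypot(*(E-c).T))
p=cast(s,F(338,121),.021)[0]; print("ptr",p,np.degrees(np.arctan2(p[1]-c[1],-(p[0]-c[0]))),np.hypot(*(p[:2]-c)))
# bars in the label: dark extents -> centre
l=cast(s,[F(335,443),F(278,443),F(389,440)],.064); print("label",l[:,:2],np.degrees(np.arcsin((l[0,1]-c[1])/.034)))
b=cast(s,F(558,433),.024)[0]; d=b[:2]-c; print("post",b,np.hypot(*d),np.degrees(np.arctan2(d[1],d[0])))
jb=cast(s,[F(217,410),F(439,410)],.025);print("skirt mid",jb.mean(0))
E
```

```text
plate [0.50307949 0.30650042] 0.08786052576292042 [0.08751043 0.08598141 0.08828963 0.08682196 0.08894988 0.08829682
 0.08702592 0.08994368]
ptr [0.39909377 0.30796787 0.021     ] 0.8085034926295237 0.10399607878847023
label [[0.47576184 0.30735383]
 [0.47570267 0.29084988]
 [0.47461234 0.32293818]] 1.4382925930257064
post [0.51013252 0.38364701 0.024     ] 0.07746832741941363 84.77632751822594
skirt mid [0.49844529 0.30571856 0.025     ]
```

```bash
python3 - <<'E'
from h import *
import pickle
t=r.snapshot("top"); v=t["frame"].max(2)
p=proj(t,[[.509,.381,.116]])[0].astype(int); print(p)
m,c,st=blob((v<50).astype(np.uint8),(p[0]-15,p[1]-15,p[0]+25,p[1]+15)); print(c,st)
cc=np.array([.50856,.30338])
for z in(.092,.1,.105):
    d=cast(t,c,z)[0,:2]-cc; print(z,np.hypot(*d),np.degrees(np.arctan2(d[1],d[0])))
# jar edges and bars on w4 label rows
s=pickle.load(open("w4.pkl","rb")); g=cv2.cvtColor(s["frame"],cv2.COLOR_RGB2GRAY)
for row in(214,220,226): print(row,list(g[row,284:358]))
E
```

```text
[179 291]
[182.6344086  291.33333333] [175 287  16   9  93]
0.092 0.07870020782857523 88.44213030831172
0.1 0.07622789882545737 88.8169053017996
0.105 0.07468445096798883 89.06373337644666
214 [np.uint8(175), np.uint8(144), np.uint8(121), np.uint8(122), np.uint8(124), np.uint8(123), np.uint8(122), np.uint8(123), np.uint8(107), np.uint8(81), np.uint8(72), np.uint8(73), np.uint8(76), np.uint8(73), np.uint8(75), np.uint8(75), np.uint8(74), np.uint8(74), np.uint8(100), np.uint8(111), np.uint8(112), np.uint8(84), np.uint8(52), np.uint8(78), np.uint8(65), np.uint8(82), np.uint8(82), np.uint8(72), np.uint8(85), np.uint8(65), np.uint8(44), np.uint8(64), np.uint8(97), np.uint8(78), np.uint8(95), np.uint8(100), np.uint8(67), np.uint8(53), np.uint8(95), np.uint8(80), np.uint8(78), np.uint8(80), np.uint8(60), np.uint8(95), np.uint8(91), np.uint8(54), np.uint8(43), np.uint8(95), np.uint8(83), np.uint8(79), np.uint8(69), np.uint8(79), np.uint8(71), np.uint8(48), np.uint8(76), np.uint8(101), np.uint8(110), np.uint8(99), np.uint8(80), np.uint8(70), np.uint8(72), np.uint8(71), np.uint8(73), np.uint8(
[... 1573 characters left out ...]
0), np.uint8(96), np.uint8(84), np.uint8(83), np.uint8(87), np.uint8(66), np.uint8(48), np.uint8(70), np.uint8(85), np.uint8(71), np.uint8(97), np.uint8(100), np.uint8(76), np.uint8(58), np.uint8(89), np.uint8(83), np.uint8(75), np.uint8(89), np.uint8(70), np.uint8(94), np.uint8(94), np.uint8(61), np.uint8(46), np.uint8(65), np.uint8(86), np.uint8(66), np.uint8(77), np.uint8(66), np.uint8(77), np.uint8(65), np.uint8(41), np.uint8(92), np.uint8(107), np.uint8(109), np.uint8(93), np.uint8(76), np.uint8(74), np.uint8(72), np.uint8(69), np.uint8(72), np.uint8(68), np.uint8(85), np.uint8(113), np.uint8(142), np.uint8(162), np.uint8(173), np.uint8(174), np.uint8(175), np.uint8(175), np.uint8(174)]
```

The top view puts the handle at 88.5–89°, so the label is within 1° of the pointer. Next I'll grasp the scanner.

```bash
python3 - <<'E'
from h import *
r.reach([.35,.25,.42],[180,0,180])
r.reach([.656,-.088,.33],[180,0,162.5])
r.servo_line([.656,-.088,.217],speed=.1); print(r.sense()["contact_force"])
r.grab(30); s=r.sense(); print(s["opening"],s["gripper_force"],s["contact_force"],s["torque"],s["clock"],s["tcp_pos"])
r.servo_line([.656,-.088,.36],speed=.1)
s=r.sense(); print(s["opening"],s["contact_force"],s["torque"])
a=r.snapshot("side");b=r.snapshot("top"); print(r.sense()["clock"])
x,y=proj(a,[[.656,-.088,.19]])[0].astype(int); print(x,y)
A=cv2.resize(a["frame"][y-70:y+70,x-90:x+90,::-1],None,fx=2.2,fy=2.2)
w=r.snapshot("wrist"); B=cv2.resize(w["frame"][:,:,::-1],(400,308)); cv2.imwrite("pics/g.png",np.hstack([A,B]))
E
```

```text
[-0.3300992   0.00225791 -0.08600401]
0.029776327415318524 30.000020563602448 [-0.30371135  0.64294585  0.23034382] [ 0.0171789  -0.20740025 -0.04136038] 21.1917 [ 0.65598853 -0.08797385  0.21694004]
0.029775096774427908 [ 0.14316642  0.23816466 -1.71760911] [-0.00433479 -0.16370177  0.01724958]
22.875
337 166
```

View pics/g.png

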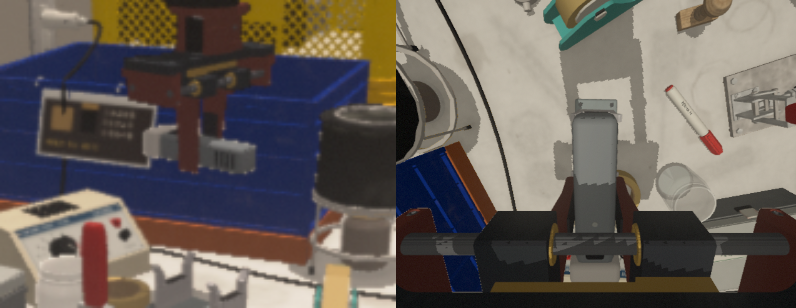

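The scanner is held level with its head forward (left panel) and its body straight between the fingers (right panel). I'll move to the scan pose and look before holding.

```bash
python3 - <<'E'
from h import *
r.reach([.31,.3075,.40],[180,0,179])
r.servo_line([.31,.308,.227],speed=.15)
r.servo_line([.338,.3075,.227],speed=.08)
r.wait(.3); s=r.sense(); print(s["tcp_pos"],s["orientation"],s["clock"],s["contact_force"])
a=r.snapshot("side");t=r.snapshot("top")
x,y=proj(a,[[.42,.3,.07]])[0].astype(int);print(x,y)
u,v=proj(t,[[.42,.3,.07]])[0].astype(int);print(u,v)
A=cv2.resize(a["frame"][y-70:y+70,x-65:x+65,::-1],(390,420),interpolation=cv2.INTER_CUBIC);B=cv2.resize(t["frame"][v-70:v+70,u-65:u+65,::-1],(390,420),interpolation=cv2.INTER_CUBIC)
cv2.imwrite("pics/scan.png",np.hstack([A,B]))
E
```

```text
[0.33775783 0.30754858 0.22703586] [1.79995818e+02 3.42580484e-03 1.79019381e+02] 26.9333 [ 0.31718144  0.43192935 -1.13039882]
386 310
227 338
```

View pics/scan.png

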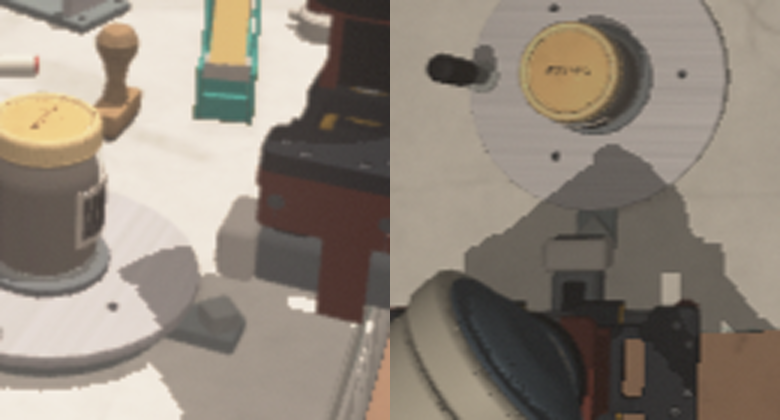

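The scanner faces the label at the right height. In the top crop the head's front edge is at columns 546–611, row 238. I'll check its position against the jar axis in the same camera.

```bash
python3 - <<'E'
from h import *
t=r.snapshot("top")
for z in(.078,.084): print(cast(t,[[162+(c-390)/3,268+238/3] for c in(546,578.5,611)],z)[:,:2].round(4).tolist())
c=cast(t,[162+(572-390)/3,268+72/3],.113);print("cap",c)
E
```

```text
[[0.4052, 0.324], [0.4047, 0.3037], [0.4041, 0.2833]]
[[0.4055, 0.3226], [0.405, 0.3024], [0.4045, 0.2822]]
cap [[0.50609152 0.30178675 0.113     ]]
```

Distance is about 70 mm, and the beam sits about 1.5 mm toward −y. I'll shift it, hold, then return the scanner.

```bash
python3 - <<'E'
from h import *
r.servo_line([.338,.309,.227],speed=.03)
r.wait(3.2); print(r.sense()["tcp_pos"],r.sense()["clock"])
r.servo_line([.31,.3095,.227],speed=.1)
r.servo_line([.31,.3095,.40],speed=.2)
r.reach([.656,-.088,.36],[180,0,162.5]); r.wait(.3)
s=r.sense();print(s["opening"],s["clock"])
r.servo_line([.656,-.088,.25],speed=.1); f0=r.sense()["contact_force"]
r.servo_line([.656,-.088,.218],speed=.04); print(f0,r.sense()["contact_force"],r.sense()["tcp_pos"])
r.let_go(); r.wait(.3); r.servo_line([.656,-.088,.36],speed=.15)
r.reach([.45,-.06,.45],[180,0,160]); print(r.sense()["clock"],r.sense()["opening"])
w=r.snapshot("wrist");t=r.snapshot("top");a=r.snapshot("side")
A=cv2.resize(t["frame"][160:260,375:455,::-1],(384,480),interpolation=cv2.INTER_CUBIC)
B=cv2.resize(t["frame"][240:360,160:260,::-1],(400,480),interpolation=cv2.INTER_CUBIC)
cv2.imwrite("pics/end.png",np.hstack([A,B]))
E
```

```text
[0.33800104 0.3090019  0.2270018 ] 30.5333
0.029910586982339487 34.1917
[ 0.12040738 -0.21181699  0.02156265] [-0.24799482 -0.2892607  -1.64921461] [ 0.65609159 -0.08803912  0.21829121]
39.7083 0.0880697126712545
```

View pics/end.png

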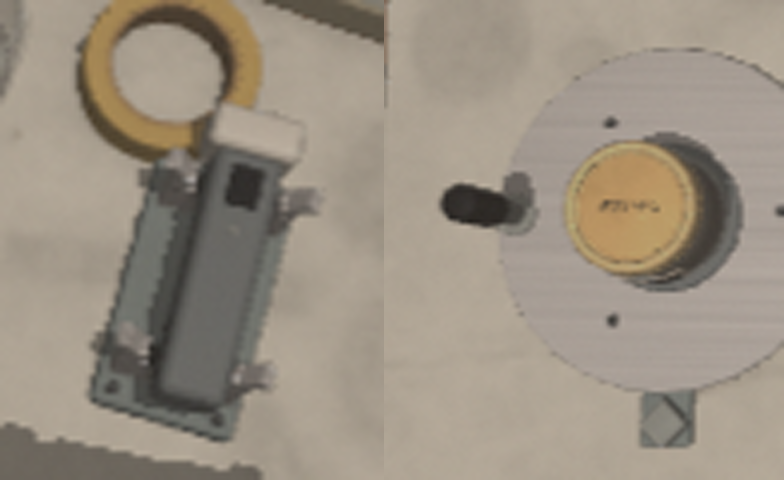

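The scanner lies in both forks of its cradle as it did at the start (head at crop (255,135)). The turntable is unchanged, with its handle at (475,205) and the pointer at (667,420).

```bash
python3 -c "
from station import r
r.wait(.5); print(r.hand_in())"
```

```text
the job is handed in; nothing more can be done
None
```

I lined the barcode up with the pointer to within about 1°, held the scanner about 7 cm in front of it for over 3 s, laid it back in its cradle, and handed the job in at about 40 s; no verdict came back.

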